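Take a bearing roller from the twist-cap tub with tongs and hold it up

ROBOT

A 6-joint arm with a two-finger parallel gripper is mounted at the origin on the work surface. World frame = base frame: x ahead of the robot, y to its left, z up, the work surface at z = 0. Lengths are in m, angles in rad, forces in N, time in s.
With the tool pointing down it reaches from about 0.35 to 0.975 m from the base axis. Payload 4.9 kg.
Tool frame: the origin (TCP) lies on the centre line of the jaws, within the pads' length; the fingertips stand 8 mm ahead of it and the grasp point (between the pads) lies 11 mm behind it; z points along the fingers, y is the direction in which the jaws open and shut (so a half turn about z gives the same grasp; the last joint's range is limited). The gripper opens to 85 mm and grips with 20 to 120 N. Pads are 22 mm wide; open, the fingers measure 114 mm over their backs; the gripper's body (76 mm by 85 mm) begins 54 mm behind the grasp point. The pads swing forward as they close: fully open they stand 13 mm farther back than shut.
Start: joints at [1.004, 0.053, 1.613, -0, 1.476, -0.119], TCP at [0.271, 0.563, 0.239] pointing down, gripper open.
Joint ranges: [-3.01, 3.01], [-1.01, 2.22], [0.06, 2.58], [-1.02, 4.17], [0.09, 2.62], [-3.14, 3.14]. Speed limits (rad/s): [2.57, 2.57, 3.14, 3.14, 3.14, 3.14].

INTERFACE

Orientations are given as a unit quaternion [w, x, y, z].
In Python, from plant import manip gives the robot as it stands.
- The arm moves only by the tool step_arm, never from a script. Its argument "deltas" is a list of rows, each a list of 7 numbers: the shift along the tool's x, y, z in m, then the turn, a rotation vector about the tool's x, y, z in rad, then the gripper command: -1 is fully open, 1 is shut, values between are in proportion. In form: [[dx, dy, dz, ax, ay, az, hand], ...]. A call has 1 to 20 rows; each row is the pose to reach, as a shift and turn from the pose commanded when the call began, along the tool's axes at that moment; what a row does not reach only later rows make up. A row lasts 1/10 s, in which the tool goes at most 50 mm and 8.59 degrees, less where a joint would pass 70% of its speed; a pose out of reach is approached as far as the arm can. A call with a gripper value outside its range is refused whole. The fingers move at their own pace and stop on an object; the grip force is fixed at half the most. Time passes only in rows, so rows that repeat a pose let the fingers close. It gives the time, the measured TCP pose, the force and the opening at its end, in the units of the state.
- manip.state(): the state, without advancing time (a new reading comes with each control period).
- manip.grab_frame(name): name is "scene" or "top"; returns the picture (384x512x3 uint8, red, green, blue); there is no depth.
- manip.get_calibration(name): a dict with "fov_y" (degrees; the focal length in pixels is half the picture's height over the tangent of half this angle, whatever the lens; pixels are square), "cx", "cy" (the principal point, pixels), "R" (3x3) and "t" (3): a world point X has camera coordinates R X + t. Camera axes: x right, y down, z forward; pixel columns grow to the right and rows downward; lengths in m; the calibration is good to about 2 mm. A picture is of the moment at which its call begins. get_calibration takes no time and is no camera call.
- manip.job_done(): hands the job in, once; it reports no verdict.
The state is a dict: "time": time; "joint_pos": joint angles; "joint_vel": joint speeds; "joint_efforts": joint torques, N m; "tool_pos": TCP position; "tool_rot": TCP orientation; "contact_force": force on the tool from outside, world axes, zero at the start; "ft_torque": the same for the moment, N m; "gripper_width": opening from 0.0 (shut) to 1.0 (fully open).
Only numpy, scipy, OpenCV 4.12 (cv2) and the standard library are available. Lean on these libraries where they do the work, as an engineer would, in place of code of your own. Each camera call takes 0.05 s, during which the arm holds its last target.

TASK

Twist the cap of the round parts tub clockwise as far as it goes, so that its window opens over the steel bearing roller, then take the sprung tongs from their rack, reach through the window, close them on the roller and lift it out. Never touch the roller with the gripper itself, and leave the carton, the tape roll and the bottle alone. Finish while still holding: the roller gripped in the tongs, still, at least 5 cm above the tub's cap and touching nothing else.

Things in the scene. Friction and masses are not known exactly. Their poses are not given: they have to be found in the camera images.
- tub: round blue plastic parts tub, fixed to the bench, 220 mm across, 46 mm high without its cap, walls 4 mm, floor 5 mm thick; two crossed inner walls, 3 mm thick, at 45 degrees to its own x and y, up to 35 mm above the bench, part it into quarters. The roller stands in the quarter around its own +x. Origin: centre of the underside, z up
- cap (a joint): angle of the tub's captive milky plastic cap (rad): 0 = shut, grows as it is turned clockwise seen from above; stop at 1.4 = fully open, its window centred over the tub's +x quarter. Stays where left; friction 0.08 N m. Milky disc 222 mm across, 46 to 51 mm above the bench; the window is a 90 degree sector cut out of it from the collar (22 mm radius, up to 54 mm) to the rim
- cap_grip (a point): middle of the grip bar on the cap, over the tub's centre, 70 mm above the bench. Grey plastic bar 56 mm long along this point's own x, 14 mm thick along its y, top 83 mm above the bench; it turns with the cap. The cap's window is centred 0.7 rad anticlockwise (from above) from this point's +x
- roller_center (a point): centre of the bearing roller, a plain solid steel cylinder 24 mm in diameter and 36 mm high, about 0.12 kg, standing upright on the tub's floor about 65 mm from the tub's centre (so its centre starts 23 mm above the bench), under the cap until the window is turned over it. z along the roller
- rack: grey plastic tongs rack, fixed to the bench: a pocket 34 x 88 mm outside, 24 x 78 mm inside, 55 mm high, floor 5 mm, long along its own y, on a 90 x 120 mm foot plate. Origin: centre of the underside
- tongs_grip (a point): where to grip the tongs: midway between their two flat steel grip faces (22 mm wide, 38 mm tall, 47 mm over both when free). 0.125 kg, upright in the rack on their tips; hinge 34 mm above this point, top 41 mm above, tip ends 108 mm below; starts 113 mm above the bench. The arms open along its own y. Fixed to the -y arm, so it tilts about 0.1 rad as the tongs close
- tongs_arm (a joint): squeeze of the tongs (rad): 0 = sprung open, tips about 53 mm apart inside, 66 outside; 0.22 = on the roller, tips 24 mm apart, 40 mm over the grip faces; 0.32 = shut on nothing. 1 mm at the grip moves the tips 4.2 mm. Spring: 6 N at the grip begins closing, 11 N reaches the roller, more squeezes it. Tips: black rubber, 18 mm wide (x), 5 thick, 34 tall
- carton: bystander: closed cardboard carton 100 x 150 x 70 mm with a paper band; origin at the centre of its underside
- tape: bystander: roll of grey packing tape lying flat, 100 mm across, 48 mm high; origin at the centre of its underside
- oil: bystander: yellow plastic oil bottle with a black cap, 60 mm across, 160 mm high; origin at the centre of its underside

How it is judged:
By the outcome, as a careful person would: the job done as asked, in the order asked, and still so for the second after the job is handed in, while the arm keeps its last pose, push and grip.
It also fails if it takes over 58 s, if anything falls off the work surface, if the arm or the gripper's body presses on something with over 40 N, if the wrist force passes 120 N, or if a joint passes its speed limit or range.

## Working session

There is one attempt and no reset: what is moved stays moved. The work goes in short steps, Python scripts to look and compute and a tool call to move; the robot and the scene stay as the last step left them, time stands still between calls to the robot, and variables do not carry over. Pictures are saved under pics/ and viewed, and the job is handed in when it is done.

Besides the shell and the picture viewer there is one more tool, called after "Emit:" by a JSON object that holds its "api" and its "payload". step_arm: Moves the arm, as the interface text tells. Its arguments: {"type":"object","properties":{"deltas":{"type":"array"}},"required":["deltas"]}

```bash
mkdir -p pics; python3 - <<'E'
from plant import manip
import cv2
for n in("scene","top"):
    f=manip.grab_frame(n); cv2.imwrite(f"pics/{n}0.png",cv2.resize(f[:,:,::-1],(800,600),interpolation=cv2.INTER_CUBIC))
    print(n,manip.get_calibration(n))
print(manip.state())
E
ls
```

```text
scene {'fov_y': 50.03388792756212, 'cx': 257.1930781088889, 'cy': 192.93956281474493, 'R': array([[-0.78374688,  0.62091168, -0.01447432],
       [ 0.49298388,  0.60775671, -0.62257422],
       [-0.37776674, -0.49507622, -0.78242688]]), 't': array([ 0.49502205, -0.23715231,  1.67095446])}
top {'fov_y': 57.867560051155316, 'cx': 259.21871852824125, 'cy': 196.43188823764268, 'R': array([[ 0.02194124, -0.99938539, -0.02733906],
       [-0.98854591, -0.01760288, -0.14989035],
       [ 0.14931698,  0.0303147 , -0.98832457]]), 't': array([0.0022202 , 0.63367611, 0.9558787 ])}
{'time': 0.1, 'joint_pos': array([ 1.00400884e+00,  5.32941990e-02,  1.61419815e+00, -2.26475906e-05,
        1.47595917e+00, -1.19030615e-01]), 'joint_vel': array([-0.00069569,  0.00081869, -0.00434199, -0.00088296, -0.00054028,
       -0.00028829]), 'joint_efforts': array([ 8.39640711e-05, -3.94899917e+01, -3.71363854e+01, -1.14171733e-04,
        3.93843060e-03,  7.46400872e-06]), 'tool_pos': array([0.27031221, 0.56290472, 0.23815908]), 'tool_rot': array([-3.01887152e-04,  2.22011777e-01,  9.75043541e-01, -8.79115304e-04]), 'contact_force': array([-1.01186122,  0.0609797 ,  0.32073393]), 'ft_torque': array([0.04373309, 0.002749  , 0.00354329]), 'gripper_width': 1.003356180812849}
pics
```

View pics/scene0.png

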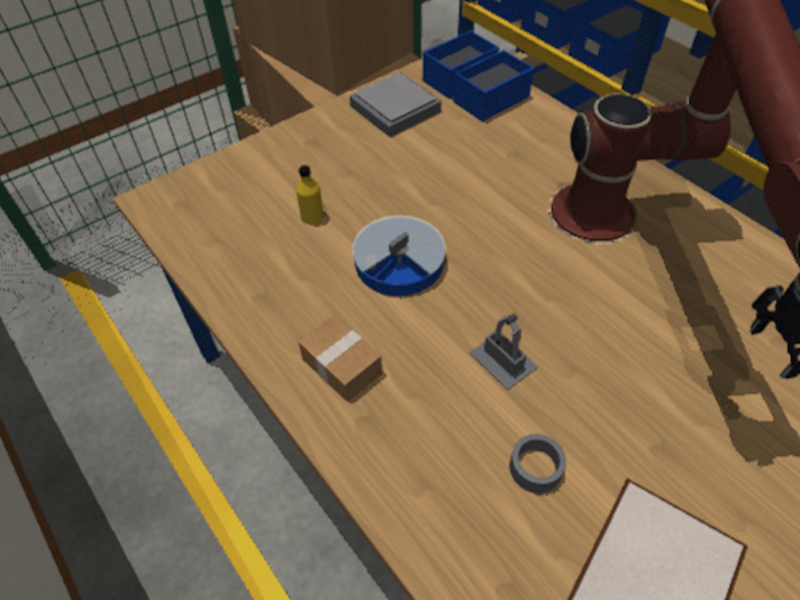

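View pics/top0.png

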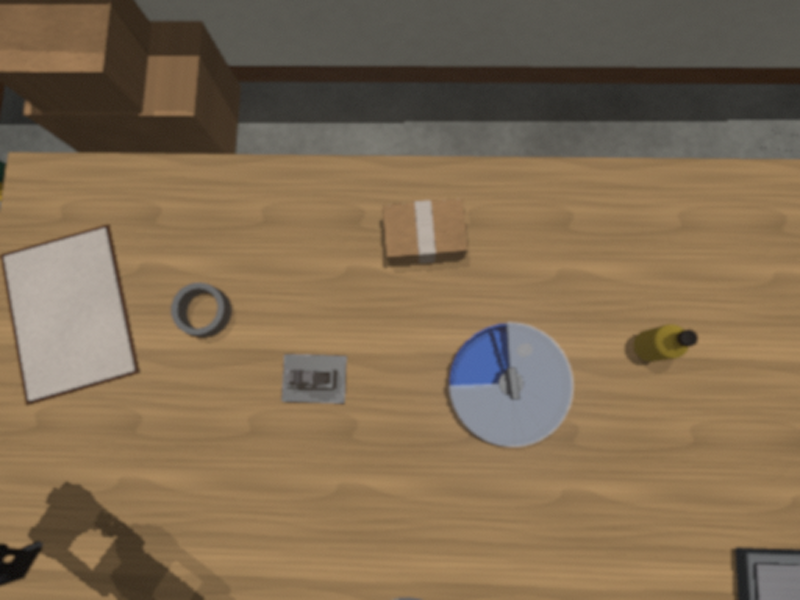

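```bash
cat > h.py <<'E'
import numpy as np, cv2
from plant import manip
def K(n):
    c=manip.get_calibration(n); f=192/np.tan(np.radians(c['fov_y']/2)); return c,f
def proj(n,X):
    c,f=K(n); p=np.atleast_2d(X)@c['R'].T+c['t']; return np.c_[f*p[:,0]/p[:,2]+c['cx'],f*p[:,1]/p[:,2]+c['cy']]
def back(n,uv,z):
    c,f=K(n); uv=np.atleast_2d(uv).astype(float)
    d=np.c_[(uv[:,0]-c['cx'])/f,(uv[:,1]-c['cy'])/f,np.ones(len(uv))]@c['R']
    o=-c['R'].T@c['t']; s=(z-o[2])/d[:,2]; return o+d*s[:,None]
def crop(img,x0,y0,x1,y1,s,name):
    cv2.imwrite(name,cv2.resize(img[y0:y1,x0:x1,::-1],None,fx=s,fy=s,interpolation=cv2.INTER_CUBIC))
def circ(c,r,z,n=200):
    a=np.linspace(0,2*np.pi,n); return np.c_[c[0]+r*np.cos(a),c[1]+r*np.sin(a),np.full(n,z)]
E
python3 - <<'E'
from h import *
f=manip.grab_frame("top"); g=manip.grab_frame("scene")
np.save("top0.npy",f);np.save("scene0.npy",g)
crop(f,280,200,375,290,8,"pics/t_tub.png")
crop(f,175,220,230,265,12,"pics/t_rack.png")
crop(g,220,130,295,195,10,"pics/s_tub.png")
crop(g,295,195,350,255,10,"pics/s_rack.png")
E
```

```text
(no output)
```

View pics/t_tub.png

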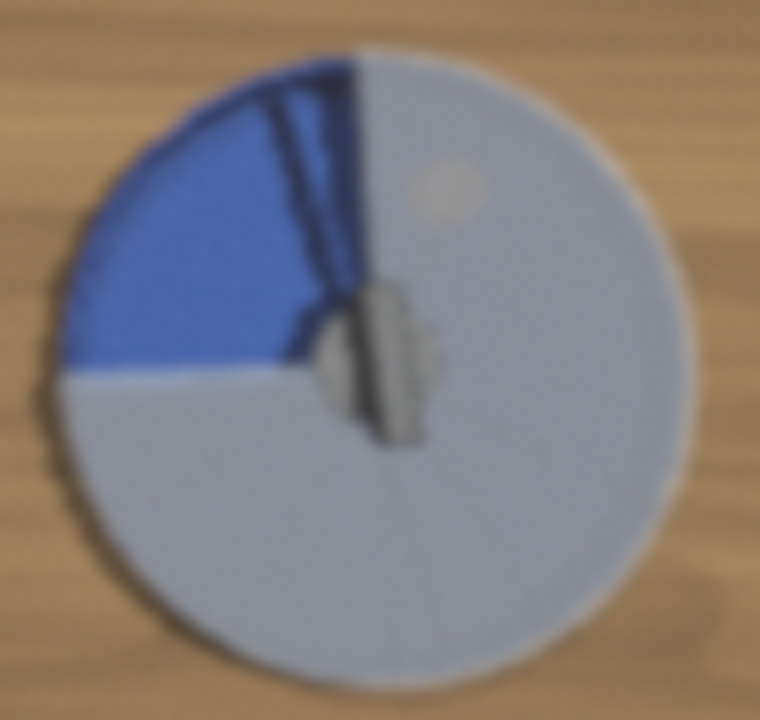

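View pics/t_rack.png

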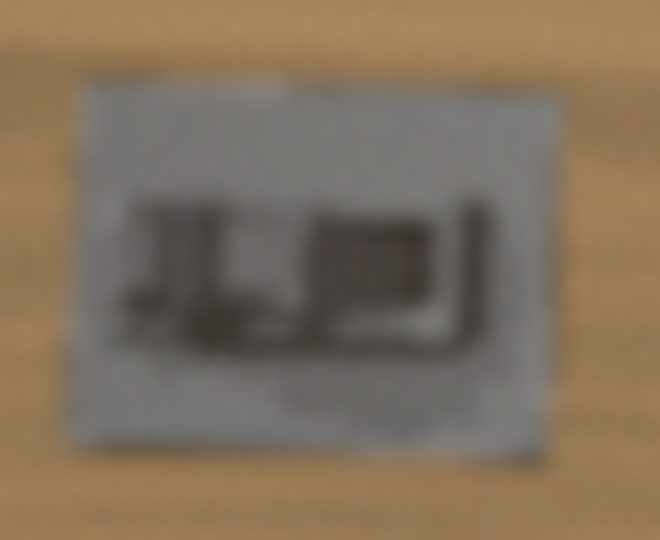

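View pics/s_tub.png

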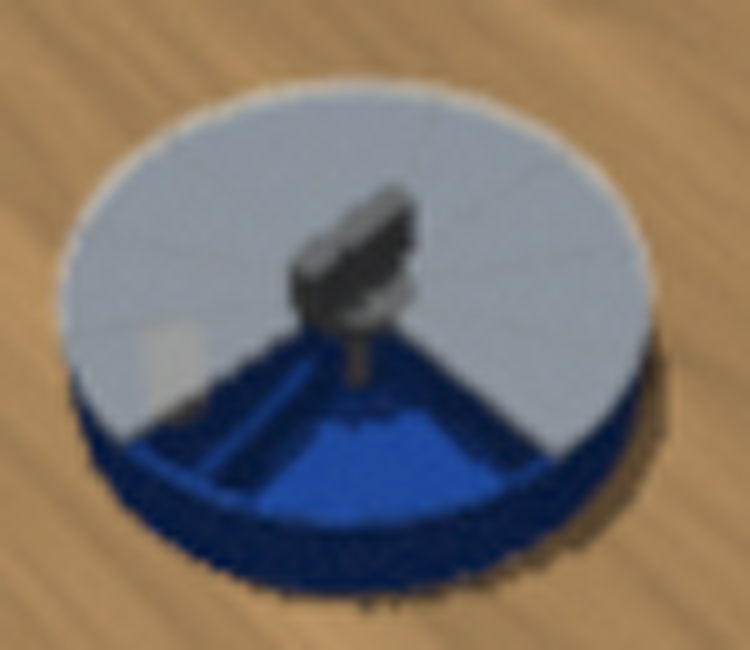

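View pics/s_rack.png

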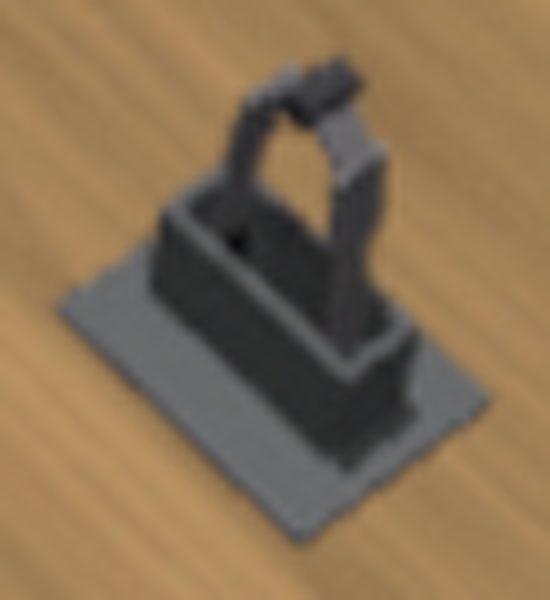

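```bash
cat > fit.py <<'E'
from h import *
from scipy.optimize import least_squares
# cap rim edge points in crops (milky edge), z=.051 top rim
t=np.load("top0.npy");s=np.load("scene0.npy")
def edge(img,n,c0,z,r):
    g=img.astype(float); br=g[...,0]-g[...,2]  # wood: R>>B ; cap/blue: low
    a=np.radians(np.arange(0,360,3)); out=[]
    for th in a:
        rr=np.arange(r-.02,r+.02,.0005)
        P=np.c_[c0[0]+rr*np.cos(th),c0[1]+rr*np.sin(th),np.full(len(rr),z)]
        uv=proj(n,P).astype(np.float32)
        v=cv2.remap(br.astype(np.float32),uv[:,0].copy(),uv[:,1].copy(),cv2.INTER_LINEAR).ravel()
        d=np.gradient(cv2.GaussianBlur(v[:,None],(1,7),0).ravel()); i=d.argmax()
        if d[i]>.5: out.append(P[i,:2])
    return np.array(out)
c=back("top",[(280+377.5/8,200+369.5/8)],.05)[0]
print(c)
for n,im in(("top",t),("scene",s)):
    c0=c
    for k in range(3):
        e=edge(im,n,c0,.0505,.111)
        r=least_squares(lambda p:np.hypot(e[:,0]-p[0],e[:,1]-p[1])-p[2],[*c0[:2],.111],loss='soft_l1',f_scale=.001)
        c0=r.x
    print(n,r.x,len(e))
# window edges directions at z=.051
W=lambda pts:[(280+x/8,200+y/8) for x,y in pts]
p=back("top",W([(357,60),(370,265),(65,375),(300,367)]),.051)
print(p)
for a,b in((1,0),(3,2)):
    d=p[a]-p[b];d=p[b]-p[a];print("edge ang",np.degrees(np.arctan2(d[1],d[0])))
bar=back("top",W([(360,283),(393,277),(422,440),(383,445)]),.083);print(bar,bar.mean(0))
d=(bar[0]+bar[1]-bar[2]-bar[3]);print("bar ang",np.degrees(np.arctan2(d[1],d[0])))
print("roller",back("top",W([(448,190)]),.041))
R=lambda pts:[(175+x/12,220+y/12) for x,y in pts]
f=back("top",R([(80,85),(562,92),(545,458),(70,445)]),.004);print("foot",f,f.mean(0),np.diff(f,axis=0))
S=lambda pts:[(295+x/10,195+y/10) for x,y in pts]
f2=back("scene",S([(58,308),(303,543),(492,400)]),.004);print("foot scene",f2,(f2[0]+f2[2])/2, np.diff(f2,axis=0))
E
python3 fit.py
```

```text
[ 0.49533738 -0.17918796  0.05      ]
top [ 0.49759978 -0.1773002   0.11066248] 120
scene [ 0.50369816 -0.1736335   0.11192445] 120
[[ 0.60442814 -0.17254358  0.051     ]
 [ 0.53175046 -0.17665647  0.051     ]
 [ 0.49103638 -0.06972808  0.051     ]
 [ 0.49560638 -0.1519776   0.051     ]]
edge ang 3.238967788305999
edge ang 93.18023313330666
[[ 0.52401395 -0.16801149  0.083     ]
 [ 0.52628218 -0.17921549  0.083     ]
 [ 0.47168909 -0.18851735  0.083     ]
 [ 0.46972891 -0.17539944  0.083     ]] [ 0.49792853 -0.17778594  0.083     ]
bar ang 8.714969145166389
roller [[ 0.5594936  -0.20619207  0.041     ]]
foot [[0.54313403 0.24650676 0.004     ]
 [0.54384028 0.12573559 0.004     ]
 [0.45411775 0.12650284 0.004     ]
 [0.45461149 0.24405961 0.004     ]] [0.49892589 0.1857012  0.004     ] [[ 0.00070625 -0.12077118  0.        ]
 [-0.08972253  0.00076725  0.        ]
 [ 0.00049373  0.11755678  0.        ]]
foot scene [[0.548213   0.13293685 0.004     ]
 [0.54807947 0.25098088 0.004     ]
 [0.46078019 0.2509125  0.004     ]] [0.5044966  0.19192467 0.004     ] [[-1.33530471e-04  1.18044032e-01  0.00000000e+00]
 [-8.72992747e-02 -6.83867534e-05  0.00000000e+00]]
```

```bash
cat >> h.py <<'E'
from scipy.spatial.transform import Rotation as Ro
def tool():
    s=manip.state(); q=s['tool_rot']; return s,np.array(s['tool_pos']),Ro.from_quat([q[1],q[2],q[3],q[0]])
def delta(target,theta=None):
    "target world TCP, theta=yaw deg of tool x, pointing down"
    s,p,R=tool(); d=R.inv().apply(np.array(target)-p)
    x=R.as_matrix()[:,0]; th=np.degrees(np.arctan2(x[1],x[0]))
    out=None
    if theta is not None:
        t=np.radians(theta); M=np.array([[np.cos(t),np.sin(t),0],[np.sin(t),-np.cos(t),0],[0,0,-1]])
        out=(R.inv()*Ro.from_matrix(M)).as_rotvec()
    print("t",s['time'],"pos",p.round(4),"th",th.round(2),"j",np.round(s['joint_pos'],2),"F",np.round(s['contact_force'],1),"T",np.round(s['ft_torque'],2),"w",round(s['gripper_width'],3))
    print("delta",d.round(4),None if out is None else out.round(4))
E
python3 - <<'E'
from h import *
delta([.4985,-.177,.15],188.1)
E
```

```text
t 0.2 pos [0.2704 0.563  0.2385] th 154.34 j [ 1.    0.05  1.61  0.    1.48 -0.12] F [ 0.7 -0.2 -0.2] T [-0.04 -0.03  0.  ] w 1.003
delta [-0.5261 -0.5682  0.0891] [-0.0012 -0.0006 -0.5892]
```

Emit:
{"api": "step_arm", "payload": {"deltas": [[-0.53,-0.57,0.03,0,0,-0.589,-0.2],[-0.53,-0.57,0.05,0,0,-0.589,-0.2],[-0.526,-0.568,0.089,0,0,-0.589,-0.2],[-0.526,-0.568,0.089,0,0,-0.589,-0.2],[-0.526,-0.568,0.089,0,0,-0.589,-0.2],[-0.526,-0.568,0.089,0,0,-0.589,-0.2],[-0.526,-0.568,0.089,0,0,-0.589,-0.2],[-0.526,-0.568,0.089,0,0,-0.589,-0.2],[-0.526,-0.568,0.089,0,0,-0.589,-0.2],[-0.526,-0.568,0.089,0,0,-0.589,-0.2],[-0.526,-0.568,0.089,0,0,-0.589,-0.2],[-0.526,-0.568,0.089,0,0,-0.589,-0.2],[-0.526,-0.568,0.089,0,0,-0.589,-0.2],[-0.526,-0.568,0.089,0,0,-0.589,-0.2],[-0.526,-0.568,0.089,0,0,-0.589,-0.2],[-0.526,-0.568,0.089,0,0,-0.589,-0.2],[-0.526,-0.568,0.089,0,0,-0.589,-0.2],[-0.526,-0.568,0.089,0,0,-0.589,-0.2],[-0.526,-0.568,0.089,0,0,-0.589,-0.2],[-0.526,-0.568,0.089,0,0,-0.589,-0.2]]}}

```text
time: 2.2
tool_pos: [0.4987, -0.1751, 0.1505]
tool_rot: [0.0, -0.071, 0.997, -0.0]
contact_force: [-0.5, -0.3, 0.8]
gripper_width: 0.594
```

```bash
cat > look.py <<'E'
import sys
from h import *
tag=sys.argv[1]
b={"tub":((275,195,375,290),(215,120,300,195)),"rack":((170,215,235,270),(290,185,355,255))}[sys.argv[2]]
t=manip.grab_frame("top");s=manip.grab_frame("scene")
np.save(f"top{tag}.npy",t);np.save(f"scene{tag}.npy",s)
crop(t,*b[0],6,"a.png");crop(s,*b[1],7,"b.png")
A=cv2.imread("a.png");B=cv2.imread("b.png");h=max(len(A),len(B))
P=lambda i:cv2.copyMakeBorder(i,0,h-len(i),0,0,cv2.BORDER_CONSTANT)
C=np.hstack([P(A),P(B)]);k=min(1,800/C.shape[1],600/C.shape[0]);k=1 if k==1 else k
cv2.imwrite(f"pics/look{tag}.png",cv2.resize(C,None,fx=k,fy=k,interpolation=cv2.INTER_AREA))
cv2.imwrite(f"pics/A{tag}.png",A);cv2.imwrite(f"pics/B{tag}.png",B)
delta([.5,-.177,.068],188.1)
E
python3 look.py 1 tub
```

```text
t 2.3 pos [ 0.4988 -0.1753  0.1506] th -171.82 j [-0.48 -0.11  1.92  0.    1.33 -2.19] F [ 0.4 -0.5 -0.5] T [-0.    0.    0.03] w 0.601
delta [-0.0009 -0.0018  0.0826] [-0.0002  0.0004  0.0014]
```

View pics/A1.png

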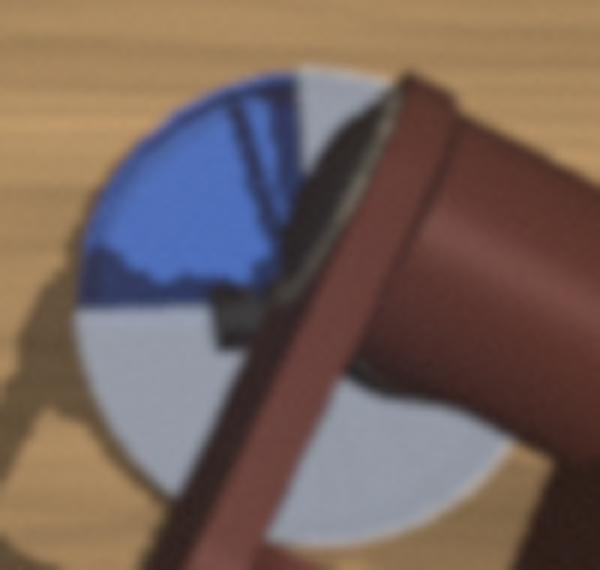

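View pics/B1.png

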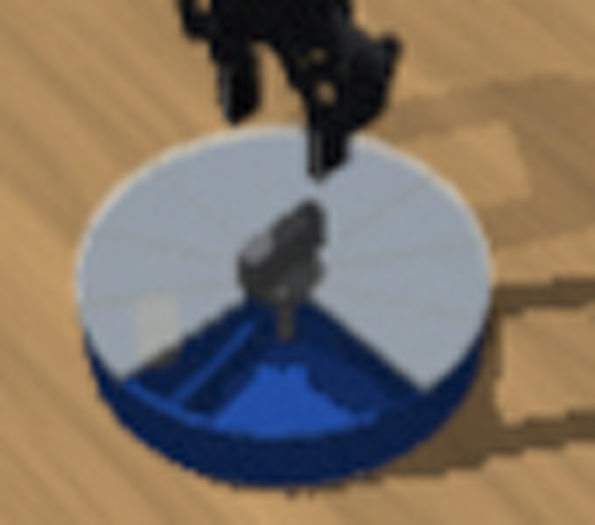

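```bash
python3 - <<'E'
from h import *
s,p,R=tool()
for ahead in(.008,.0,-.005):
  for y in(-.032,0,.032):
    uv=proj("scene",p+R.apply([0,y,ahead])); print(ahead,y,uv, ((uv-[215,120])+.43)*7)
# bar ends predicted in scene at two centre hypotheses
for c in([.4976,-.1773],[.5037,-.1736]):
  a=np.radians(8.1);u=np.array([np.cos(a),np.sin(a)]);v=np.array([-u[1],u[0]])
  P=[[*(np.array(c)+sx*.028*u+sy*.007*v),.083] for sx in(-1,1) for sy in(-1,1)]
  print(c,(((proj("scene",P)-[215,120])+.43)*7).round(0).tolist(), (((proj("top",P)-[280,200])+.43)*8).round(0).tolist())
E
```

```text
0.008 -0.032 [[248.78947424 136.0242574 ]] [[239.53631969 115.17980183]]
0.008 0 [[255.26710087 140.28014583]] [[284.87970611 144.97102084]]
0.008 0.032 [[261.86994052 144.61830092]] [[331.09958367 175.33810641]]
0.0 -0.032 [[248.72215265 134.3826128 ]] [[239.06506853 103.6882896 ]]
0.0 0 [[255.22706269 138.64106959]] [[284.5994388  133.49748716]]
0.0 0.032 [[261.85826057 142.98220107]] [[331.01782402 163.88540748]]
-0.005 -0.032 [[248.67978386 133.34944518]] [[238.76848701  96.45611624]]
-0.005 0 [[255.20186301 137.60944965]] [[284.42304106 126.27614756]]
-0.005 0.032 [[261.85090882 141.95238451]] [[330.96636174 156.67669158]]
[0.4976, -0.1773] [[313.0, 190.0], [333.0, 203.0], [239.0, 246.0], [259.0, 260.0]] [[424.0, 446.0], [383.0, 451.0], [400.0, 280.0], [359.0, 285.0]]
[0.5037, -0.1736] [[309.0, 199.0], [328.0, 212.0], [234.0, 256.0], [254.0, 269.0]] [[413.0, 427.0], [372.0, 432.0], [389.0, 262.0], [348.0, 267.0]]
```

Emit:
{"api": "step_arm", "payload": {"deltas": [[0,0,0.05,0,0,0,-0.2],[0,0,0.082,0,0,0,-0.2],[0,0,0.082,0,0,0,0.2],[0,0,0.082,0,0,0,0.4],[0,0,0.082,0,0,0,0.4],[0,0,0.082,0,0,0,0.4]]}}

```text
time: 2.9
tool_pos: [0.5005, -0.1771, 0.071]
tool_rot: [0.002, -0.071, 0.997, -0.001]
contact_force: [1.0, 0.6, -0.2]
gripper_width: 0.303
```

```bash
python3 look.py 2 tub
```

```text
t 3.0 pos [ 0.5    -0.177   0.0703] th -171.91 j [-0.48 -0.    1.97 -0.    1.17 -2.19] F [ 0.4 -0.  -0.1] T [-0.04  0.04 -0.04] w 0.299
delta [-0.     -0.      0.0023] [-0.002   0.0027 -0.0001]
```

View pics/B2.png

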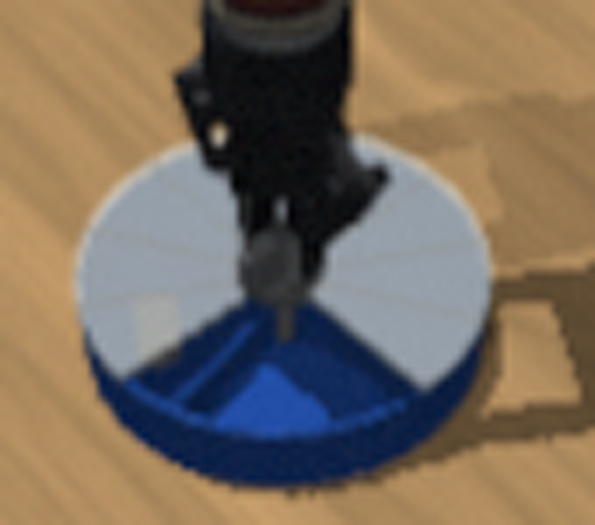

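Emit:
{"api": "step_arm", "payload": {"deltas": [[0,0,0.002,0,0,0,0.5],[0,0,0.002,0,0,0,0.6],[0,0,0.002,0,0,0,0.6]]}}

```text
time: 3.3
tool_pos: [0.499, -0.1766, 0.0665]
tool_rot: [0.0, -0.071, 0.998, -0.0]
contact_force: [0.8, -0.8, 1.0]
gripper_width: 0.2
```

Emit:
{"api": "step_arm", "payload": {"deltas": [[0,0,0,0,0,0,0.65],[0,0,0,0,0,0,0.65],[0,0,0,0,0,0,0.68],[0,0,0,0,0,0,0.68]]}}

```text
time: 3.7
tool_pos: [0.4992, -0.1781, 0.0666]
tool_rot: [0.0, -0.071, 0.998, -0.002]
contact_force: [1.9, -6.9, -2.4]
gripper_width: 0.162
```

Emit:
{"api": "step_arm", "payload": {"deltas": [[0,-0.0015,0,0,0,0,0.75],[0,-0.0015,0,0,0,0.1,0.75],[0,-0.0015,0,0,0,0.2,0.75],[0,-0.0015,0,0,0,0.3,0.75],[0,-0.0015,0,0,0,0.4,0.75],[0,-0.0015,0,0,0,0.5,0.75],[0,-0.0015,0,0,0,0.6,0.75],[0,-0.0015,0,0,0,0.6,0.75]]}}

```text
time: 4.5
tool_pos: [0.4992, -0.1779, 0.0667]
tool_rot: [0.0, 0.227, 0.974, 0.0]
contact_force: [-1.6, -1.0, 3.3]
gripper_width: 0.147
```

```bash
python3 look.py 3 tub
```

```text
t 4.6 pos [ 0.4992 -0.1779  0.0668] th 153.82 j [-0.48  0.    1.97  0.    1.17 -1.6 ] F [-0.8  0.4  4.9] T [-0.21  0.25 -0.04] w 0.151
delta [-0.0003  0.0012 -0.0012] [ 1.000e-04  3.000e-04 -5.983e-01]
```

View pics/look3.png

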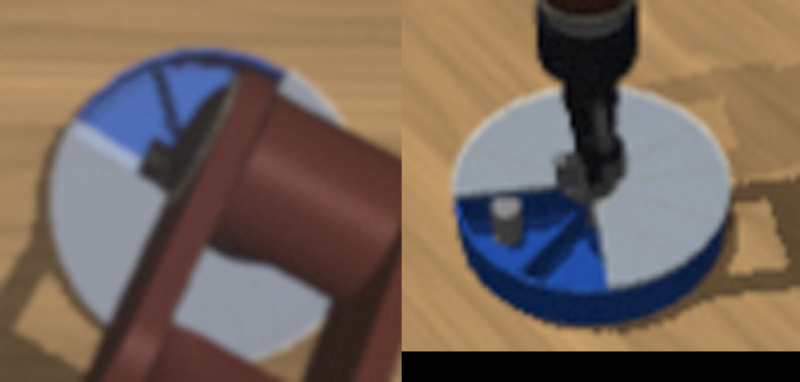

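Emit:
{"api": "step_arm", "payload": {"deltas": [[0,0,0,0,0,0.12,0.75],[0,0,0,0,0,0.24,0.75],[0,0,0,0,0,0.36,0.75],[0,0,0,0,0,0.48,0.75],[0,0,0,0,0,0.6,0.75],[0,0,0,0,0,0.7,0.75],[0,0,0,0,0,0.76,0.75],[0,0,0,0,0,0.78,0.75],[0,0,0,0,0,0.78,0.75]]}}

```text
time: 5.5
tool_pos: [0.4994, -0.1778, 0.0668]
tool_rot: [0.0, 0.579, 0.816, -0.0]
contact_force: [1.1, 0.9, 5.3]
gripper_width: 0.148
```

```bash
python3 -c "
from h import *
delta([.5,-.177,.068])"
```

```text
t 5.5 pos [ 0.4994 -0.1778  0.0668] th 109.28 j [-0.48  0.    1.97 -0.    1.17 -0.82] F [1.1 0.9 5.3] T [ 0.06 -0.02  1.41] w 0.148
delta [ 0.0005  0.0008 -0.0012] None
```

Emit:
{"api": "step_arm", "payload": {"deltas": [[0,0,0,0,0,0.03,0.75],[0,0,0,0,0,0.05,0.8],[0,0,0,0,0,0.05,0.8]]}}

```text
time: 5.8
tool_pos: [0.4997, -0.1786, 0.0669]
tool_rot: [0.001, 0.6, 0.8, -0.0]
contact_force: [0.7, -1.9, 4.1]
gripper_width: 0.149
```

```bash
python3 -c "
from h import *
delta([.5,-.177,.068])"
```

```text
t 5.8 pos [ 0.4997 -0.1786  0.0669] th 106.31 j [-0.48  0.    1.97 -0.    1.17 -0.77] F [ 0.7 -1.9  4.1] T [-0.62 -0.22  1.03] w 0.149
delta [ 0.0014  0.0007 -0.0011] None
```

Emit:
{"api": "step_arm", "payload": {"deltas": [[0,0,0,0,0,0,0.2],[0,0,0,0,0,0,-0.3],[0,0,0,0,0,0,-0.5],[0,0,-0.05,0,0,0,-0.6],[0,0,-0.1,0,0,0,-1],[0,0,-0.15,0,0,0,-1],[0,0,-0.15,0,0,0,-1]]}}

```text
time: 6.5
tool_pos: [0.5028, -0.1797, 0.2255]
tool_rot: [0.007, 0.601, 0.799, 0.001]
contact_force: [0.6, 0.1, 1.3]
gripper_width: 1.003
```

```bash
python3 -c "
from h import *
delta([.40,.02,.25],180)"
```

```text
t 6.5 pos [ 0.5028 -0.1797  0.2255] th 106.12 j [-0.48 -0.17  1.85  0.    1.45 -0.76] F [0.6 0.1 1.3] T [-0.02  0.02 -0.03] w 1.003
delta [ 0.2201 -0.043  -0.0272] [ 0.0032  0.0157 -1.2894]
```

Emit:
{"api": "step_arm", "payload": {"deltas": [[0.05,-0.01,-0.03,0,0,-0.15,-1],[0.1,-0.02,-0.03,0,0,-0.3,-1],[0.15,-0.03,-0.03,0,0,-0.45,-1],[0.2,-0.04,-0.03,0,0,-0.6,-1],[0.22,-0.043,-0.03,0,0,-0.75,-1],[0.22,-0.043,-0.03,0,0,-0.9,-1],[0.22,-0.043,-0.03,0,0,-1.05,-1],[0.22,-0.043,-0.03,0,0,-1.2,-1],[0.22,-0.043,-0.03,0,0,-1.29,-1],[0.22,-0.043,-0.03,0,0,-1.29,-1]]}}

```text
time: 7.5
tool_pos: [0.3961, 0.0217, 0.2454]
tool_rot: [-0.001, -0.0, 1.0, 0.0]
contact_force: [-0.2, -0.5, -0.2]
gripper_width: 1.006
```

```bash
python3 look.py 4 tub; python3 - <<'E'
from h import *
crop(np.load("top4.npy"),170,180,380,300,3.8,"pics/top4.png")
crop(np.load("top4.npy"),175,220,230,265,12,"pics/t_rack4.png")
E
```

```text
t 7.6 pos [0.3962 0.0215 0.2456] th 179.94 j [-0.13 -0.55  2.1   0.    1.59 -1.7 ] F [-0.7  0.9 -0. ] T [ 0.04  0.06 -0.03] w 1.006
delta [-0.1042 -0.1985  0.1775] [ 0.0005 -0.0011 -0.1424]
```

View pics/top4.png

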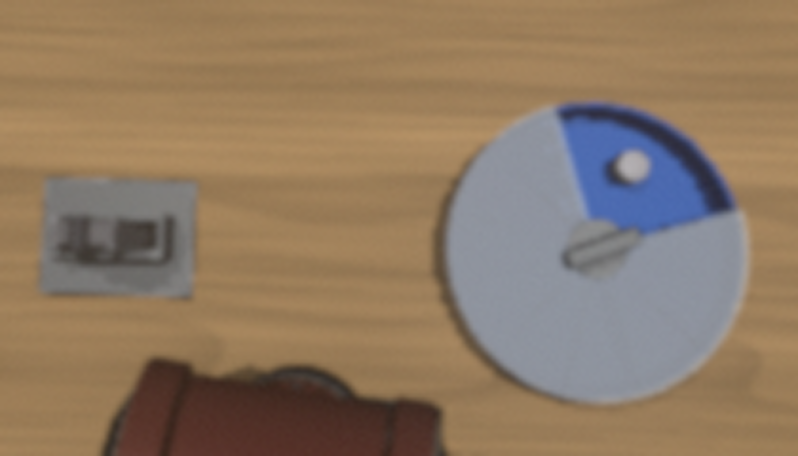

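View pics/A4.png

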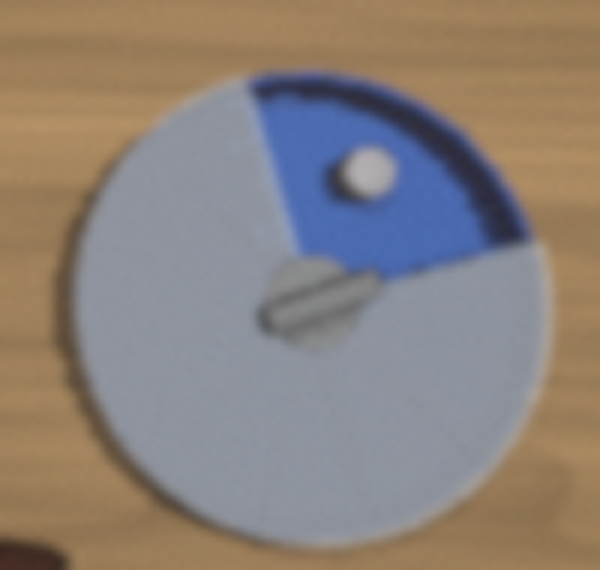

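View pics/t_rack4.png

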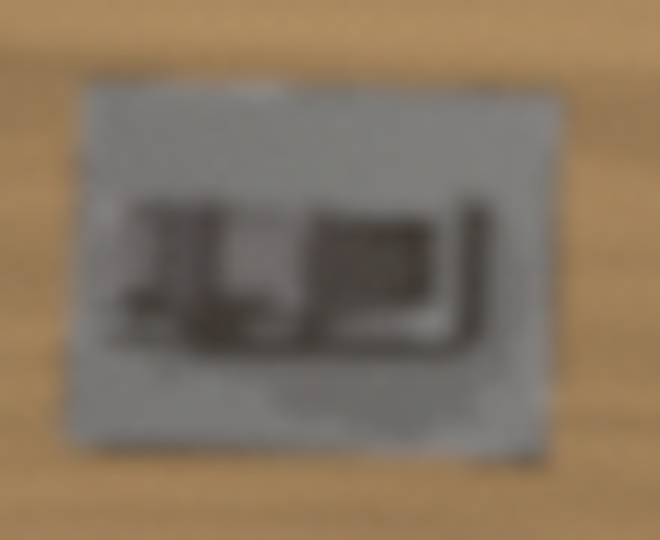

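View pics/B4.png

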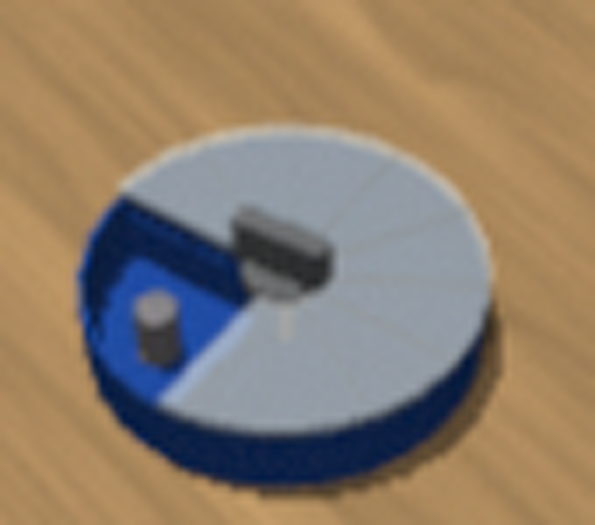

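```bash
python3 - <<'E'
from h import *
A=lambda x,y:(275+x/6-.42,195+y/6-.42)
c=np.array([.002,-.0007,0])
e=back("top",[A(248,80),A(297,245),A(530,241),A(390,277)],.051)+c
for a,b in((1,0),(3,2)):
    d=e[b]-e[a];print(np.degrees(np.arctan2(d[1],d[0])))
b=back("top",[A(265,310),A(380,280)],.083)+c;d=b[1]-b[0];print(b.mean(0),np.degrees(np.arctan2(d[1],d[0])))
r=back("top",[A(370,172)],.041)+c;print("roller",r, np.hypot(*(r[0,:2]-[.4995,-.178])),np.degrees(np.arctan2(*(r[0,:2]-[.4995,-.178])[::-1])))
# scene: roller top (157,307), calibrate by bar/tub centre
B=lambda x,y:(215+x/7-.43,120+y/7-.43)
print("scene roller",back("scene",[B(157,305)],.041),"collar/bar",back("scene",[B(283,232)],.083))
R=lambda pts:[(175+x/12-.46,220+y/12-.46) for x,y in pts]
f=back("top",R([(80,85),(562,92),(545,458),(70,445)]),.004)+c;print("foot",f.mean(0))
# tongs top (hinge block) purple bright patch
print(back("top",R([(265,250)]),.15)+c, back("top",R([(135,280),(490,280)]),.055)+c)
t=np.array([.501,.186])
for y in(-.0235,.0235):
  print(y,(proj("top",[[t[0],t[1]+y,.113],[t[0],t[1]+y,.132],[t[0],t[1],.154]])-[175,220]+.46)*12)
delta([.501,.186,.19],180)
E
```

```text
16.327988761872586
-74.50375318101676
[ 0.50358226 -0.17757694  0.083     ] -74.3073387103422
roller [[ 0.56294631 -0.2076089   0.041     ]] 0.07001515165092739 -25.017351925384844
scene roller [[ 0.56293072 -0.20656309  0.041     ]] collar/bar [[ 0.50243953 -0.17401618  0.083     ]]
foot [0.50225106 0.18643873 0.004     ]
[[0.50365745 0.16850741 0.15      ]] [[0.4979155  0.21868668 0.055     ]
 [0.49971843 0.13472651 0.055     ]]
-0.0235 [[329.22091832 257.78463726]
 [312.57828819 255.77181534]
 [182.29292355 250.9566237 ]]
0.0235 [[118.7170266  253.23437742]
 [ 97.74033764 251.13046832]
 [182.29292355 250.9566237 ]]
t 7.6 pos [0.3962 0.0215 0.2456] th 179.94 j [-0.13 -0.55  2.1   0.    1.59 -1.7 ] F [-0.7  0.9 -0. ] T [ 0.04  0.06 -0.03] w 1.006
delta [-0.1047  0.1645  0.0556] [ 0.0004 -0.0011 -0.001 ]
```

```bash
python3 - <<'E'
from h import *
c=np.array([.4976,-.1773])
for n in("0","4"):
    im=np.load(f"top{n}.npy").astype(np.float32)
    for r in(.06,.075,.085,.095):
        th=np.radians(np.arange(-180,180,.25))
        P=np.c_[c[0]+r*np.cos(th),c[1]+r*np.sin(th),np.full(len(th),.0505)]
        uv=proj("top",P).astype(np.float32)
        v=cv2.remap(im,uv[:,0].copy(),uv[:,1].copy(),cv2.INTER_LINEAR).reshape(-1,3)
        m=v[:,0] # red: cap bright ~140, blue low
        m=cv2.GaussianBlur(m[:,None],(1,9),0).ravel(); d=np.gradient(m)
        i=d.argmax();j=d.argmin();print(n,r,np.degrees(th[[j,i]]).round(1),d[[j,i]].round(1))
E
```

```text
0 0.06 [ 3.  91.5] [-2.9  2.6]
0 0.075 [ 4.  91.8] [-3.8  3.3]
0 0.085 [ 3.5 91.8] [-4.1  3.5]
0 0.095 [ 3.2 91.8] [-4.5  4. ]
4 0.06 [-72.8 -30.5] [-2.7  2.7]
4 0.075 [-16.2 -32.8] [-4.1  4.1]
4 0.085 [-72.   15.2] [-4.1  3.8]
4 0.095 [-72.   15.2] [-5.2  4.5]
```

```bash
python3 - <<'E'
from h import *
c=np.array([.4976,-.1773])
for n,lo,hi in(("0",2,30),("4",5,20),("4",-78,-60),("3",-5,30)):
    im=np.load(f"top{n}.npy").astype(np.float32)
    for r in(.06,.075,.09):
        th=np.radians(np.arange(lo,hi,1.))
        P=np.c_[c[0]+r*np.cos(th),c[1]+r*np.sin(th),np.full(len(th),.035)]
        uv=proj("top",P).astype(np.float32)
        v=cv2.remap(im,uv[:,0].copy(),uv[:,1].copy(),cv2.INTER_LINEAR).reshape(-1,3)
        print(n,r,lo,v.sum(1).astype(int).tolist())
g=np.load("scene4.npy"); crop(g,222,135,262,185,12,"pics/s4z.png")
E
```

```text
0 0.06 2 [281, 253, 226, 214, 202, 194, 197, 200, 206, 218, 228, 240, 250, 259, 256, 248, 240, 229, 219, 211, 211, 214, 218, 233, 251, 268, 288, 310]
0 0.075 2 [285, 242, 222, 206, 200, 200, 205, 219, 235, 263, 294, 308, 319, 313, 295, 271, 240, 211, 206, 203, 219, 243, 271, 297, 321, 332, 341, 345]
0 0.09 2 [291, 252, 220, 201, 192, 192, 195, 214, 234, 268, 300, 319, 331, 320, 301, 264, 232, 206, 201, 216, 243, 279, 306, 327, 340, 346, 347, 345]
4 0.06 5 [363, 363, 364, 369, 374, 383, 401, 417, 434, 448, 461, 466, 467, 468, 464]
4 0.075 5 [362, 362, 362, 362, 363, 366, 381, 398, 418, 438, 451, 458, 461, 457, 453]
4 0.09 5 [361, 360, 359, 359, 357, 357, 366, 379, 402, 426, 447, 460, 459, 456, 451]
4 0.06 -78 [443, 439, 428, 414, 399, 378, 356, 339, 337, 337, 339, 345, 351, 355, 354, 353, 353, 353]
4 0.075 -78 [448, 446, 434, 420, 398, 373, 355, 344, 339, 345, 350, 353, 355, 356, 356, 357, 358, 356]
4 0.09 -78 [448, 446, 441, 431, 412, 383, 343, 314, 298, 294, 296, 294, 294, 301, 309, 311, 317, 315]
3 0.06 -5 [159, 149, 144, 139, 135, 133, 131, 130, 131, 131, 140, 150, 162, 181, 201, 221, 245, 266, 278, 284, 289, 279, 266, 253, 240, 228, 218, 218, 220, 224, 243, 264, 285, 306, 329]
3 0.075 -5 [147, 160, 177, 205, 233, 261, 290, 312, 335, 348, 359, 365, 369, 371, 372, 374, 373, 373, 367, 359, 340, 314, 286, 254, 224, 215, 209, 227, 253, 286, 316, 344, 357, 367, 371]
3 0.09 -5 [368, 370, 372, 371, 369, 368, 367, 369, 370, 373, 372, 369, 370, 372, 371, 369, 370, 372, 368, 363, 346, 322, 281, 247, 218, 213, 231, 262, 300, 330, 352, 363, 366, 369, 370]
```

View pics/s4z.png

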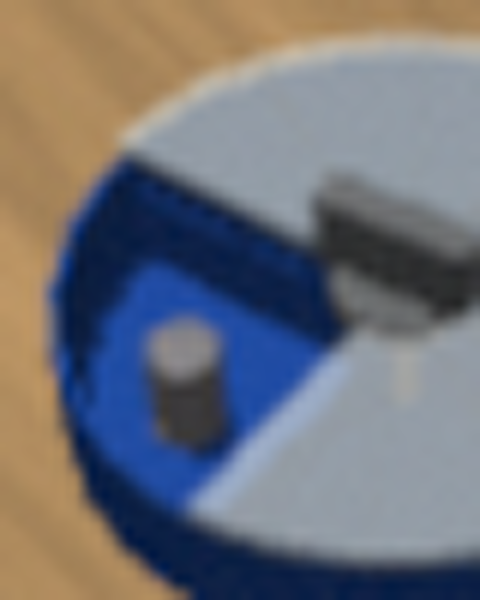

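```bash
python3 - <<'E'
from h import *
t=np.array([.502,.186])
for n,o,k in(("top",(165,215),11),("scene",(297,192),11)):
    im=np.load(f"{n}4.npy")
    a=im[o[1]:o[1]+54,o[0]:o[0]+72,::-1];a=cv2.resize(a,None,fx=k,fy=k,interpolation=cv2.INTER_CUBIC)
    raw=a.copy()
    c=np.array([.002,-.0007,0]) if n=="top" else np.array([-.003,-.004,0])
    def P(X): 
        return ((proj(n,np.array(X)-c)-o+.5-.5/k)*k).round().astype(int)
    def line(L,col):
        cv2.polylines(a,[P(L)],True,col,1)
    for s in(-1,1):
        line([[t[0]+i,t[1]+s*.0235,z] for i,z in((-.011,.094),(.011,.094),(.011,.132),(-.011,.132))],(0,255,0))
    line([[t[0]+i,t[1]+j,.055] for i,j in((-.017,-.044),(.017,-.044),(.017,.044),(-.017,.044))],(0,0,255))
    line([[t[0]+i,t[1]+j,.154] for i,j in((-.009,-.009),(.009,-.009),(.009,.009),(-.009,.009))],(255,255,0))
    cv2.imwrite(f"pics/ov_{n}.png",a)
E
```

```text
(no output)
```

View pics/ov_top.png

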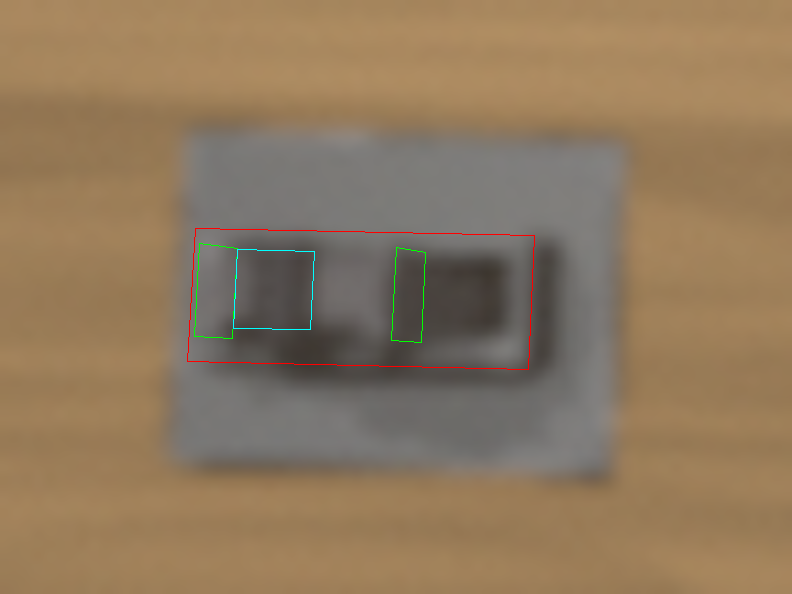

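View pics/ov_scene.png

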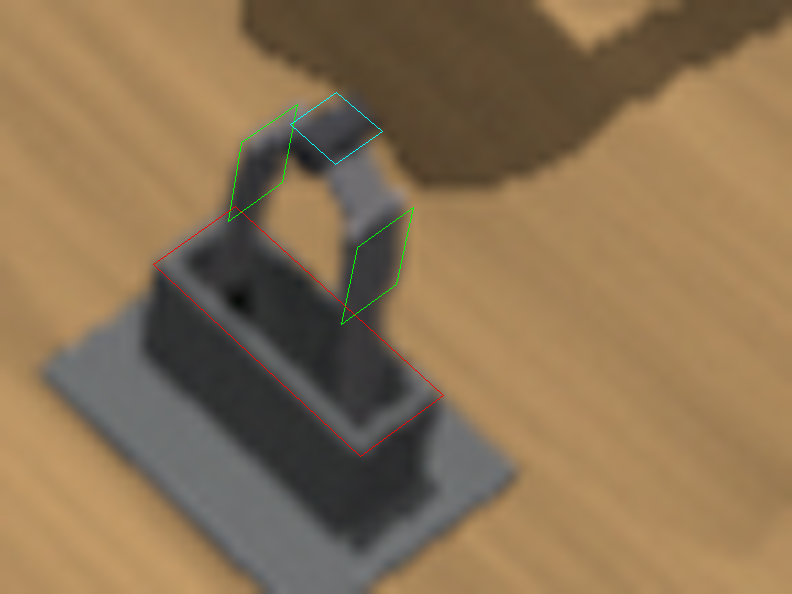

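Emit:
{"api": "step_arm", "payload": {"deltas": [[-0.04,0.06,0.0,0,0,0,-1],[-0.08,0.12,0.02,0,0,0,-1],[-0.106,0.1645,0.03,0,0,0,-1],[-0.106,0.1645,0.05,0,0,0,-1],[-0.106,0.1645,0.05,0,0,0,-0.7],[-0.106,0.1645,0.05,0,0,0,-0.7]]}}

```text
time: 8.2
tool_pos: [0.5015, 0.1866, 0.1942]
tool_rot: [-0.002, -0.001, 1.0, -0.001]
contact_force: [0.2, 1.0, 1.2]
gripper_width: 0.849
```

```bash
python3 look.py 5 rack; python3 -c "
from h import *
delta([.502,.186,.10],180)"
```

```text
t 8.3 pos [0.5023 0.1855 0.1969] th -180.0 j [ 0.21 -0.13  1.86 -0.    1.41 -1.36] F [1.  0.5 0.6] T [ 0.02 -0.06 -0.09] w 0.848
delta [ 0.0023 -0.3625  0.129 ] [-0.0003  0.0004 -0.1413]
t 8.3 pos [0.5023 0.1855 0.1969] th -180.0 j [ 0.21 -0.13  1.86 -0.    1.41 -1.36] F [1.  0.5 0.6] T [ 0.02 -0.06 -0.09] w 0.848
delta [0.0003 0.0005 0.0969] [-0.0002  0.0005  0.    ]
```

View pics/B5.png

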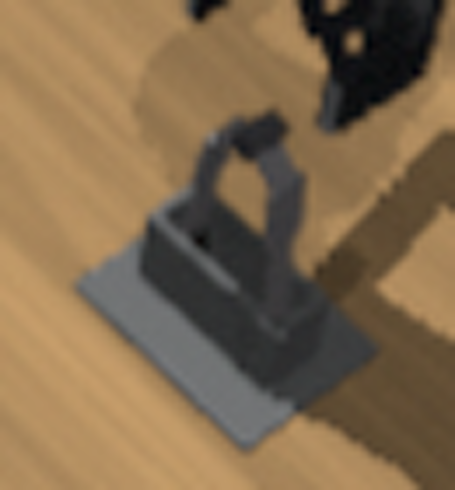

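Emit:
{"api": "step_arm", "payload": {"deltas": [[0,0,0.03,0,0,0,-0.7],[0,0,0.06,0,0,0,-0.7],[0,0,0.09,0,0,0,-0.7],[0,0,0.096,0,0,0,-0.7],[0,0,0.096,0,0,0,-0.4],[0,0,0.096,0,0,0,-0.2],[0,0,0.096,0,0,0,-0.15],[0,0,0.096,0,0,0,-0.15]]}}

```text
time: 9.1
tool_pos: [0.504, 0.1861, 0.103]
tool_rot: [0.002, -0.001, 1.0, 0.0]
contact_force: [0.3, -1.9, 5.2]
gripper_width: 0.576
```

```bash
python3 look.py 6 rack; python3 -c "
from h import *
delta([.502,.186,.10],180)"
```

```text
t 9.2 pos [0.5041 0.1862 0.1029] th -179.92 j [ 0.22 -0.03  1.94 -0.    1.23 -1.36] F [-0.6 -1.1  6.3] T [-0.37  0.01 -0.03] w 0.58
delta [ 0.0047 -0.3632  0.0349] [-0.0002  0.0044 -0.14  ]
t 9.2 pos [0.5041 0.1862 0.1029] th -179.92 j [ 0.22 -0.03  1.94 -0.    1.23 -1.36] F [-0.6 -1.1  6.3] T [-0.37  0.01 -0.03] w 0.58
delta [ 0.0021 -0.0002  0.0029] [0.0001 0.0044 0.0013]
```

View pics/B6.png

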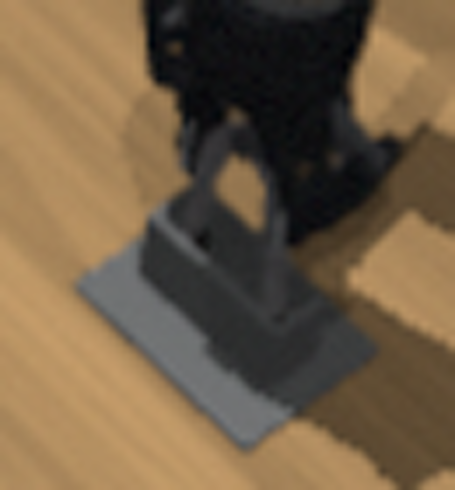

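Emit:
{"api": "step_arm", "payload": {"deltas": [[0,0,0,0,0,0,-0.12],[0,0,0,0,0,0,-0.08],[0,0,0,0,0,0,-0.08],[0,0,0,0,0,0,-0.08]]}}

```text
time: 9.6
tool_pos: [0.5044, 0.1865, 0.1034]
tool_rot: [0.003, -0.001, 1.0, 0.0]
contact_force: [0.1, -1.3, 8.0]
gripper_width: 0.544
```

```bash
python3 -c "
from h import *
delta([.502,.186,.10],180)"
```

```text
t 9.6 pos [0.5044 0.1865 0.1034] th -179.92 j [ 0.22 -0.03  1.94 -0.    1.23 -1.36] F [ 0.1 -1.3  8. ] T [-0.21  0.05 -0.03] w 0.544
delta [ 0.0024 -0.0005  0.0034] [0.0007 0.0051 0.0014]
```

Emit:
{"api": "step_arm", "payload": {"deltas": [[0,0,-0.005,0,0,0,-0.07],[0,0,-0.015,0,0,0,-0.07],[0,0,-0.03,0,0,0,-0.07],[0,0,-0.05,0,0,0,-0.07],[0,0,-0.075,0,0,0,-0.07],[0,0,-0.1,0,0,0,-0.07],[0,0,-0.12,0,0,0,-0.07],[0,0,-0.12,0,0,0,-0.07]]}}

```text
time: 10.4
tool_pos: [0.5043, 0.1867, 0.2252]
tool_rot: [0.004, -0.001, 1.0, 0.001]
contact_force: [1.3, 0.2, -0.4]
gripper_width: 0.545
```

```bash
python3 look.py 7 rack; python3 -c "
from h import *
delta([.502,.186,.22],180)
crop(np.load('scene7.npy'),280,150,365,250,6,'pics/B7.png')"
```

```text
t 10.5 pos [0.5023 0.1862 0.2207] th -179.93 j [ 0.22 -0.15  1.84  0.    1.45 -1.36] F [ 0.1 -0.  -2.6] T [-0.02 -0.04  0.01] w 0.536
delta [ 0.0029 -0.3632  0.1526] [ 0.0002  0.001  -0.1401]
t 10.5 pos [0.5023 0.1862 0.2207] th -179.93 j [ 0.22 -0.15  1.84  0.    1.45 -1.36] F [ 0.1 -0.  -2.6] T [-0.02 -0.04  0.01] w 0.536
delta [ 0.0003 -0.0002  0.0007] [0.0003 0.0009 0.0012]
```

View pics/B7.png

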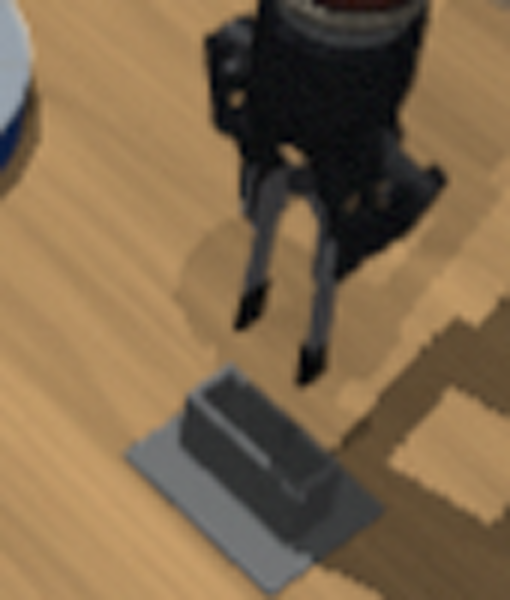

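```bash
python3 - <<'E'
from h import *
delta([.5615,-.209,.2207],153.4)
for y in(-.027,.027):
  for z in(.0985,.108):
    s,p,R=tool();print(y,z,(proj("scene",p+R.apply([0,y,z])+[.003,.004,0])-[280,150]+.42)*6)
E
```

```text
t 10.5 pos [0.5023 0.1862 0.2207] th -179.93 j [ 0.22 -0.15  1.84  0.    1.45 -1.36] F [ 0.1 -0.  -2.6] T [-0.02 -0.04  0.01] w 0.536
delta [-0.0587 -0.3952 -0.    ] [0.0005 0.0009 0.4655]
-0.027 0.0985 [[241.43058752 326.65901635]]
-0.027 0.108 [[239.55032931 337.43014632]]
0.027 0.0985 [[314.21779941 391.41845638]]
0.027 0.108 [[311.87741263 402.03911189]]
```

Emit:
{"api": "step_arm", "payload": {"deltas": [[-0.004,-0.03,0,0,0,0.04,-0.07],[-0.01,-0.07,0,0,0,0.08,-0.07],[-0.016,-0.11,0,0,0,0.13,-0.07],[-0.022,-0.15,0,0,0,0.18,-0.07],[-0.028,-0.19,0,0,0,0.23,-0.07],[-0.034,-0.23,0,0,0,0.28,-0.07],[-0.04,-0.27,0,0,0,0.33,-0.07],[-0.046,-0.31,0,0,0,0.38,-0.07],[-0.052,-0.35,0,0,0,0.43,-0.07],[-0.057,-0.38,0,0,0,0.46,-0.07],[-0.059,-0.395,0,0,0,0.466,-0.07],[-0.059,-0.395,0,0,0,0.466,-0.07],[-0.059,-0.395,0,0,0,0.466,-0.07]]}}

```text
time: 11.8
tool_pos: [0.5613, -0.2078, 0.2191]
tool_rot: [-0.001, 0.23, 0.973, 0.001]
contact_force: [-0.3, 0.1, -0.7]
gripper_width: 0.534
```

```bash
python3 look.py 8 tub; python3 - <<'E'
from h import *
delta([.5615,-.209,.2207],153.4)
crop(np.load('scene8.npy'),210,90,300,190,6,'pics/B8.png')
s,p,R=tool()
for y in(-.027,.027):print(y,(proj("scene",p+R.apply([0,y,.098])+[.003,.004,0])-[210,90]+.42)*6)
E
```

```text
t 11.9 pos [ 0.5616 -0.2073  0.2198] th 153.47 j [-0.48  0.    1.7   0.    1.44 -1.59] F [-0.4  0.1 -1.3] T [-0.01 -0.02 -0.01] w 0.536
delta [ 0.0685 -0.0004  0.1519] [ 0.0008 -0.0009 -0.6045]
t 11.9 pos [ 0.5616 -0.2073  0.2198] th 153.47 j [-0.48  0.    1.7   0.    1.44 -1.59] F [-0.4  0.1 -1.3] T [-0.01 -0.02 -0.01] w 0.536
delta [-0.0007 -0.0015 -0.0009] [ 0.0005 -0.0011  0.0011]
-0.027 [[150.67483577 321.7633762 ]]
0.027 [[166.51564072 385.32256746]]
```

View pics/B8.png

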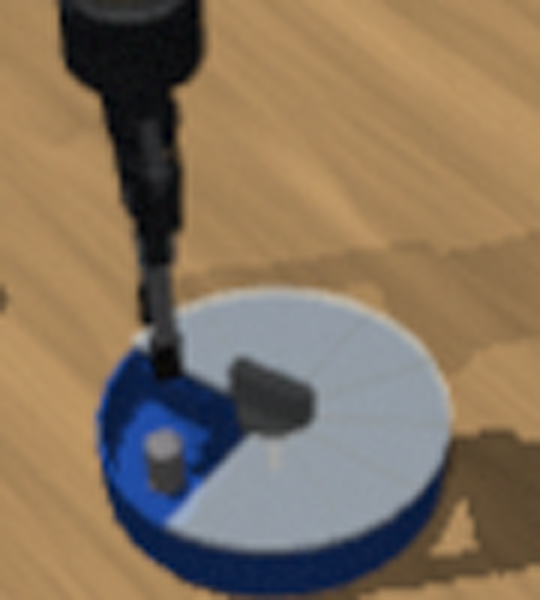

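View pics/A8.png

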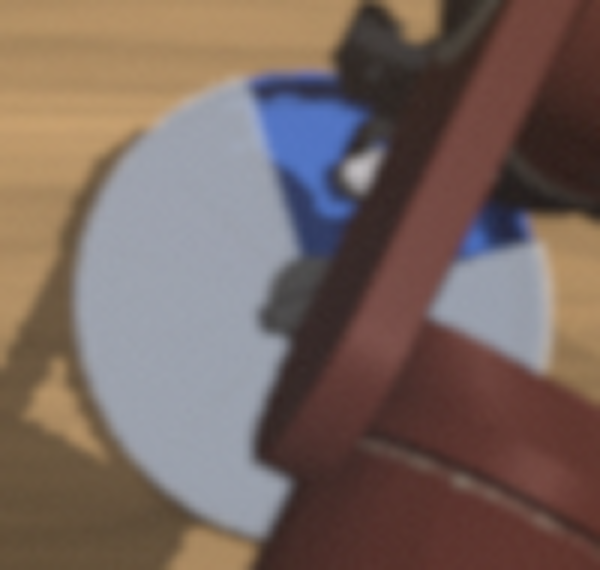

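Emit:
{"api": "step_arm", "payload": {"deltas": [[0,-0.0015,0.03,0,0,0,-0.07],[0,-0.0015,0.055,0,0,0,-0.07],[0,-0.0015,0.07,0,0,0,-0.07],[0,-0.0015,0.075,0,0,0,-0.07],[0,-0.0015,0.075,0,0,0,-0.07],[0,-0.0015,0.075,0,0,0,-0.07]]}}

```text
time: 12.5
tool_pos: [0.5619, -0.2103, 0.1468]
tool_rot: [0.001, 0.23, 0.973, -0.0]
contact_force: [0.9, 0.9, -1.6]
gripper_width: 0.54
```

```bash
python3 look.py 9 tub; python3 - <<'E'
from h import *
delta([.5615,-.209,.1095],153.4)
crop(np.load('scene9.npy'),215,120,275,190,8,'pics/B9.png')
E
```

```text
t 12.6 pos [ 0.562  -0.2106  0.1471] th 153.38 j [-0.48  0.07  1.76 -0.    1.32 -1.59] F [ 0.5  0.5 -0.8] T [0.01 0.02 0.03] w 0.538
delta [0.0707 0.0022 0.0789] [-0.0009  0.0027 -0.606 ]
t 12.6 pos [ 0.562  -0.2106  0.1471] th 153.38 j [-0.48  0.07  1.76 -0.    1.32 -1.59] F [ 0.5  0.5 -0.8] T [0.01 0.02 0.03] w 0.538
delta [0.0013 0.0012 0.0376] [-0.0001  0.0028 -0.0004]
```

View pics/B9.png

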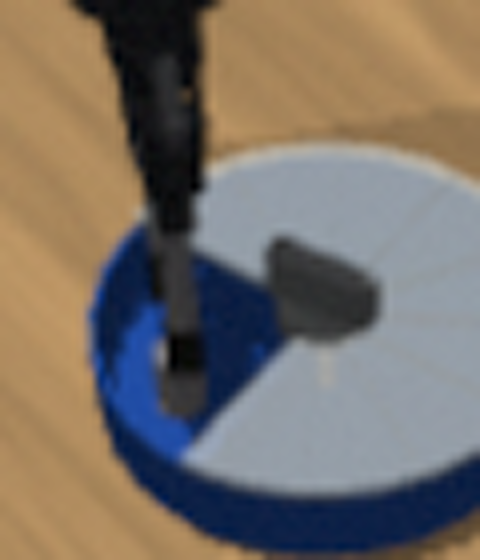

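Emit:
{"api": "step_arm", "payload": {"deltas": [[0,0.001,0.012,0,0,0,-0.07],[0,0.001,0.022,0,0,0,-0.07],[0,0.001,0.032,0,0,0,-0.07],[0,0.001,0.037,0,0,0,-0.07],[0,0.001,0.037,0,0,0,-0.07],[0,0.001,0.037,0,0,0,-0.07]]}}

```text
time: 13.2
tool_pos: [0.5615, -0.2093, 0.1081]
tool_rot: [-0.0, 0.23, 0.973, 0.0]
contact_force: [0.0, -0.5, -0.6]
gripper_width: 0.537
```

```bash
python3 look.py 10 tub; python3 - <<'E'
from h import *
delta([.5615,-.209,.1095],153.4)
crop(np.load('scene10.npy'),215,120,275,190,8,'pics/B10.png')
E
```

```text
t 13.3 pos [ 0.5619 -0.2095  0.1088] th 153.37 j [-0.48  0.11  1.78 -0.    1.25 -1.59] F [ 0.2 -0.  -1.3] T [0.02 0.01 0.02] w 0.533
delta [0.07   0.0013 0.0408] [-3.000e-04  1.000e-03 -6.062e-01]
t 13.3 pos [ 0.5619 -0.2095  0.1088] th 153.37 j [-0.48  0.11  1.78 -0.    1.25 -1.59] F [ 0.2 -0.  -1.3] T [0.02 0.01 0.02] w 0.533
delta [ 0.0006  0.0002 -0.0007] [-0.      0.001  -0.0005]
```

View pics/B10.png

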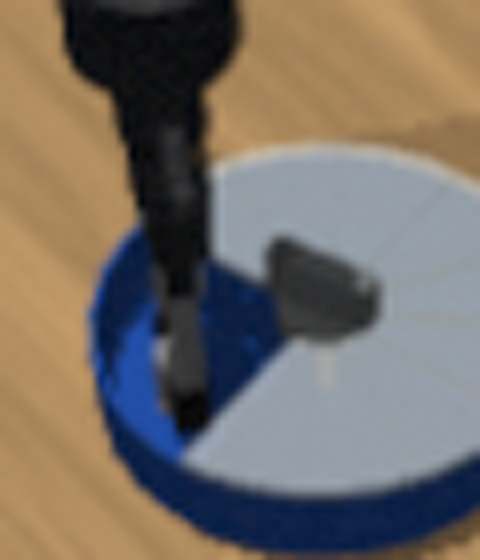

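Emit:
{"api": "step_arm", "payload": {"deltas": [[0,0,0,0,0,0,-0.03],[0,0,0,0,0,0,0.0],[0,0,0,0,0,0,0.03],[0,0,0,0,0,0,0.06],[0,0,0,0,0,0,0.1],[0,0,0,0,0,0,0.1]]}}

```text
time: 13.9
tool_pos: [0.5617, -0.2093, 0.1085]
tool_rot: [0.0, 0.23, 0.973, 0.0]
contact_force: [0.0, 1.3, 0.2]
gripper_width: 0.457
```

```bash
python3 -c "
from h import *
delta([.5615,-.209,.1095],153.4)"
```

```text
t 13.9 pos [ 0.5617 -0.2093  0.1085] th 153.37 j [-0.48  0.11  1.78  0.    1.25 -1.59] F [0.  1.3 0.2] T [ 0.1  -0.02 -0.01] w 0.457
delta [ 0.0003  0.0001 -0.001 ] [ 0.0001  0.0003 -0.0005]
```

Emit:
{"api": "step_arm", "payload": {"deltas": [[0,0,0,0,0,0,0.3],[0,0,0,0,0,0,0.6],[0,0,0,0,0,0,1],[0,0,0,0,0,0,1],[0,0,0,0,0,0,1]]}}

```text
time: 14.4
tool_pos: [0.5617, -0.2093, 0.1085]
tool_rot: [0.0, 0.23, 0.973, 0.0]
contact_force: [0.8, 0.0, -0.3]
gripper_width: 0.456
```

```bash
python3 look.py 11 tub; python3 - <<'E'
from h import *
delta([.5615,-.209,.1095],153.4)
crop(np.load('scene11.npy'),215,120,275,190,8,'pics/B11.png')
E
```

```text
t 14.5 pos [ 0.5617 -0.2093  0.1085] th 153.37 j [-0.48  0.11  1.78  0.    1.25 -1.59] F [-0.   0.2  1.5] T [ 0.17 -0.08 -0.01] w 0.459
delta [0.0697 0.0012 0.0405] [-1.000e-04  4.000e-04 -6.062e-01]
t 14.5 pos [ 0.5617 -0.2093  0.1085] th 153.37 j [-0.48  0.11  1.78  0.    1.25 -1.59] F [-0.   0.2  1.5] T [ 0.17 -0.08 -0.01] w 0.459
delta [ 0.0003  0.0002 -0.001 ] [ 0.0001  0.0004 -0.0006]
```

View pics/B11.png

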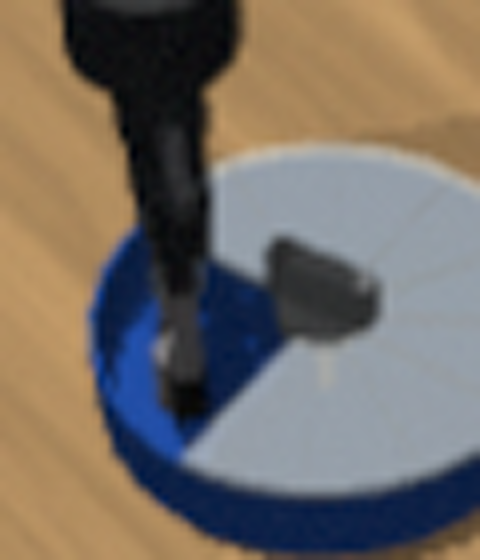

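Emit:
{"api": "step_arm", "payload": {"deltas": [[0,0,-0.004,0,0,0,1],[0,0,-0.01,0,0,0,1],[0,0,-0.018,0,0,0,1],[0,0,-0.028,0,0,0,1],[0,0,-0.04,0,0,0,1],[0,0,-0.054,0,0,0,1],[0,0,-0.07,0,0,0,1],[0,0,-0.086,0,0,0,1],[0,0,-0.102,0,0,0,1],[0,0,-0.118,0,0,0,1],[0,0,-0.134,0,0,0,1],[0,0,-0.148,0,0,0,1],[0,0,-0.158,0,0,0,1],[0,0,-0.166,0,0,0,1],[0,0,-0.17,0,0,0,1],[0,0,-0.17,0,0,0,1],[0,0,-0.17,0,0,0,1],[0,0,-0.17,0,0,0,1]]}}

```text
time: 16.3
tool_pos: [0.5612, -0.2091, 0.2773]
tool_rot: [-0.001, 0.23, 0.973, 0.0]
contact_force: [0.1, 0.1, -3.7]
gripper_width: 0.458
```

```bash
python3 look.py 12 tub; python3 - <<'E'
from h import *
delta([.5615,-.209,.1095],153.4)
crop(np.load('scene12.npy'),205,85,290,185,6,'pics/B12.png')
E
```

```text
t 16.4 pos [ 0.5613 -0.2091  0.2775] th 153.37 j [-0.48 -0.03  1.63 -0.    1.54 -1.59] F [-0.2 -0.7 -2.9] T [ 0.03  0.02 -0.02] w 0.457
delta [0.0689 0.0013 0.2096] [ 4.000e-04 -1.300e-03 -6.062e-01]
t 16.4 pos [ 0.5613 -0.2091  0.2775] th 153.37 j [-0.48 -0.03  1.63 -0.    1.54 -1.59] F [-0.2 -0.7 -2.9] T [ 0.03  0.02 -0.02] w 0.457
delta [-0.0003  0.0002  0.168 ] [ 0.     -0.0013 -0.0005]
```

View pics/B12.png

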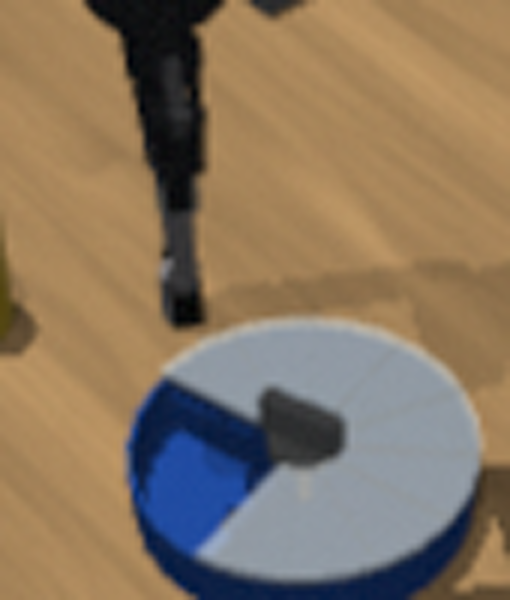

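View pics/A12.png

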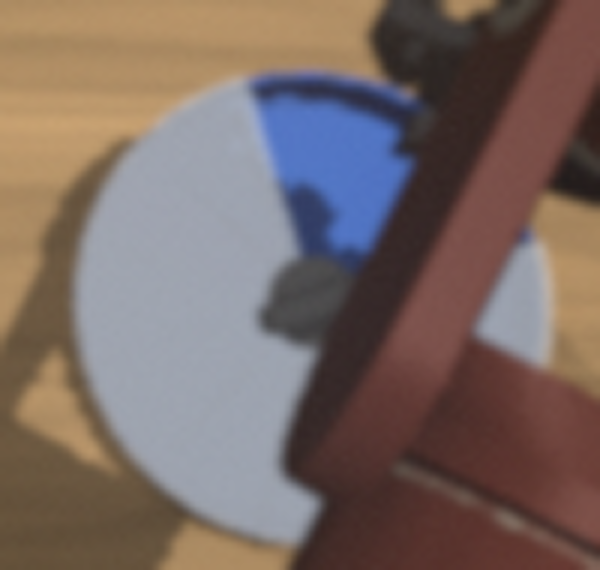

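Emit:
{"api": "step_arm", "payload": {"deltas": [[0,0,0,0,0,0,1],[0,0,0,0,0,0,1],[0,0,0,0,0,0,1],[0,0,0,0,0,0,1],[0,0,0,0,0,0,1],[0,0,0,0,0,0,1]]}}

```text
time: 17.0
tool_pos: [0.5616, -0.2092, 0.2784]
tool_rot: [0.0, 0.23, 0.973, -0.0]
contact_force: [0.7, 0.4, -3.3]
gripper_width: 0.461
```

```bash
python3 - <<'E'
from h import *
f=manip.grab_frame("scene");crop(f,225,115,250,145,16,'pics/B13.png')
cv2.imwrite("pics/scene13.png",f[:,:,::-1])
delta([.5615,-.209,.2775],153.4)
E
```

```text
t 17.05 pos [ 0.5616 -0.2093  0.2783] th 153.37 j [-0.48 -0.03  1.63  0.    1.54 -1.59] F [-0.  -0.9 -3.4] T [ 0.   -0.01  0.  ] w 0.452
delta [0.0002 0.0002 0.0008] [ 0.      0.     -0.0006]
```

View pics/B13.png

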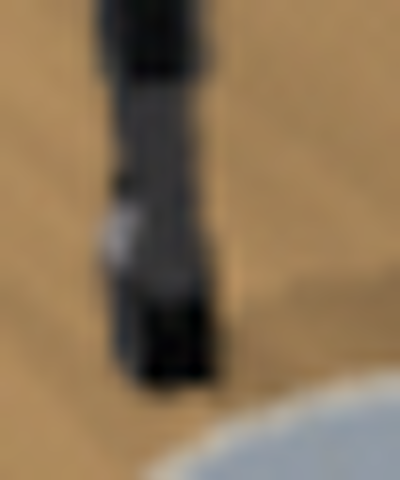

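View pics/scene13.png

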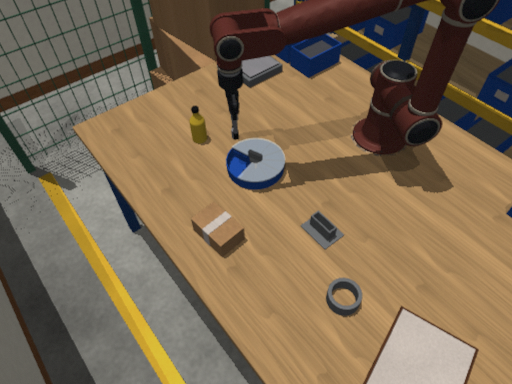

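The roller's bright top rim shows between the tongs' tips, at crop (120,235). The tub is empty, and the carton, tape and bottle have not moved. I'm handing in.

```bash
python3 -c "
from plant import manip
print(manip.job_done())"
```

```text
the job is handed in; nothing more can be done
None
```

I turned the cap clockwise to its stop and took the tongs from the rack. I then closed them on the roller through the window and lifted it straight up. I handed the job in at about 17 s, with the arm still and holding.

**Last checks:**
- **Grip:** the gripper stayed stopped at about 39 mm over the grip faces, even when told to shut fully. The roller shows between the tips.
- **Weight:** the held load read about 3 N. I expected about 2.4 N for tongs plus roller, and the force reading wanders by about 1 N.
- **Height:** the roller's bottom is about 17 cm above the bench, so about 12 cm above the cap. This is worked out from the tool height, not measured directly.
- **Surroundings:** the quarter where the roller stood looks empty. The carton, tape and bottle look unmoved.

**What disagreed:**
- **Cap angle:** the pictures show the cap turned about 1.33 rad, not 1.4. I still judged it fully open. The wrist torque rose to 1.4 N m, far above the cap's friction of 0.08 N m. The window's centre also lined up with the tub's +x quarter to within about 1°, going by my reading of the inner wall. The cap may have started slightly open.
- **Cameras:** before correction, the two cameras differed by about 6 mm. I corrected both from where the cap's grip bar was felt when the jaws closed on it.

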